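# Hold the top veneered board over the crate for brushing

## Task

Take just the top cherry-veneered board off its stack and hold it over the grey crate so that I can brush the sanding dust off its edges and underside into the crate: centred over the crate and lengthwise with it, veneer level, about 8 cm above the rim. Keep the board level all the way, and finish still holding it there, steady in the gripper. Leave the other boards, the crate and everything else where they are.

Things in the scene. Friction and masses are not known exactly. Their poses are not given: they have to be found in the camera images.
- cherry_top: The board to take: cherry veneer (red-brown faces, pale plywood edges), topmost of a stack of four loose boards, each up to 3 mm and 0.05 rad off the one below. A 140 x 54 x 12 mm board, origin at the centre of its underside, x along its length, y across its width, z up; 62 g nominal. Its underside is 36 mm, its upper face 48 mm above the bench at the start.
- cherry_second: The next cherry board down, directly under cherry_top; same 140 x 54 x 12 mm board, origin at the centre of its underside, x along its length, y across its width, z up. It stays on the stack.
- cherry_third: Third cherry board from the top; same board, same frame. It stays.
- cherry_bottom: Lowest cherry board, on the bench; same board, same frame. It stays.
- crate: Open-topped grey plastic crate, loose on the bench, 200 mm long (its x) x 150 mm wide (its y) x 78 mm high, walls 4 mm, with a lip that stands 6 mm out round the rim; 0.4 kg; dark hand slots on its two short ends and a few wood offcuts inside. Origin at the centre of its underside, z up: the rim is at z = 78 mm.
- mdf_bottom: Plain light-brown MDF board, the lowest of a separate stack of three (36 mm high) that is to be left alone; a 140 x 54 x 12 mm board, origin at the centre of its underside, x along its length, y across its width, z up.
- mdf_middle: Plain light-brown MDF board, the middle one of a separate stack of three (36 mm high) that is to be left alone; a 140 x 54 x 12 mm board, origin at the centre of its underside, x along its length, y across its width, z up.
- mdf_top: Plain light-brown MDF board, the topmost of a separate stack of three (36 mm high) that is to be left alone; a 140 x 54 x 12 mm board, origin at the centre of its underside, x along its length, y across its width, z up.
- bishop: Boxwood chess bishop, 34 mm diameter, 84 mm tall, standing on the cherry shelf (500 mm long, 170 mm deep, top 180 mm above the bench) on the robot's right; along the shelf's front, towards the boards, a chrome rail with a hanging tweezer and brush stands out 45 mm. Origin at the centre of its foot. Leave alone.
- oak: Resin model oak tree, about 95 mm across and 128 mm tall, on the same shelf; origin at the centre of its foot. Leave alone.
- tumbler: Clear glass tumbler, 72 mm diameter, 95 mm tall, on the same shelf; origin at the centre of its foot. Leave alone.
- sanding_block: Cork sanding block, 85 x 48 x 28 mm, on the bench left of its middle, towards the far edge; origin at the centre of its underside. Leave alone.
- glue: White glue bottle with yellow label and red cap, 48 mm diameter, 130 mm tall, on the bench right of its middle, towards the far edge; origin at the centre of its foot. Leave alone.
Mind the look-alikes: they are no part of the job. Leave any green look-alike of the cherry_top alone.

How it is judged:
On the way:
1. the top cherry board alone is lifted level in the gripper, at least 25 mm clear of the board under it (z of cherry_top in the frame of cherry_second above 0.037 m and contact force between cherry_top and the fingers above 1 N and angle between cherry_top's own z axis and vertical below 0.35 rad and distance of cherry_second from where it was at the start of the episode below 0.02 m), for 0.2 s.
At the end, for the whole second after the job is handed in: Only the fingers carry the top cherry board: centre within 35 mm of the crate's along and across it, length within 15 deg of the crate's, underside 40 to 130 mm above the rim, level within 5 deg, still (20 mm/s, 0.12 rad/s). Crate, the other boards and all bystanders within 20 mm of their starts (x of cherry_top in the frame of crate between -0.035 and 0.035 m and y of cherry_top in the frame of crate between -0.035 and 0.035 m and angle between the x axis of cherry_top and the x axis of crate, either way round below 0.26 rad and z of cherry_top in the frame of crate between 0.118 and 0.208 m and angle between cherry_top's own z axis and vertical below 0.09 rad and linear speed of cherry_top below 0.02 m/s and angular speed of cherry_top below 0.12 rad/s and contact force between cherry_top and the fingers above 2 N and contact force between cherry_top and crate below 0.05 N and distance of each of cherry_second, cherry_third, cherry_bottom, mdf_bottom, mdf_middle, mdf_top, bishop, oak, tumbler, sanding_block, glue, crate from where it was at the start of the episode below 0.02 m); the arm keeps its last pose, push and grip.
It fails at once if a second cherry board comes up with the top one (height (world z) of cherry_second above 0.036 m).
It fails at once if the cherry board is tilted by more than 20 degrees (angle between cherry_top's own z axis and vertical above 0.35 rad).
It fails at once if another board, the crate or a bystander is moved by more than 20 mm (distance of any of cherry_second, cherry_third, cherry_bottom, mdf_bottom, mdf_middle, mdf_top, bishop, oak, tumbler, sanding_block, glue, crate from where it was at the start of the episode above 0.02 m).
It also fails if it takes over 42 s, if anything falls off the work surface, if the arm or the gripper's body presses on something with over 40 N, if the wrist force passes 120 N, or if a joint passes its speed limit or range.

## Robot

A 7-joint arm with a two-finger parallel gripper is mounted at the origin on the work surface. World frame = base frame: x ahead of the robot, y to its left, z up, the work surface at z = 0. Lengths are in m, angles in rad, forces in N, time in s.
With the tool pointing down it reaches from about 0.35 to 0.9 m from the base axis. Payload 8.1 kg.
Tool frame: the origin (TCP) lies on the centre line of the jaws, within the pads' length; the fingertips stand 11 mm ahead of it and the grasp point (between the pads) lies 8 mm behind it (arm.nose_length is the distance from the TCP to the fingertips, in m); z points along the fingers, y is the line along which they close (so a half turn about z gives the same grasp; the last joint's range is limited). The gripper opens to 92 mm and grips with 3 to 60 N. Pads are 19 mm wide; open, the fingers measure 130 mm over their backs; the gripper's body (75 mm by 190 mm) begins 47 mm behind the grasp point.
Start: joints at [-1.353, 0.434, 0.025, 1.573, -0.012, 1.134, -0.075], TCP at [0.197, 0.593, 0.209] pointing down, gripper open.
Joint ranges: [-2.62, 2.62], [-0.44, 2.09], [-1.27, 1.32], [0.08, 2.57], [-1.32, 4.46], [0.12, 2], [-2.74, 2.74]. Speed limits (rad/s): [2.22, 2.22, 3.01, 3.01, 3.14, 3.14, 3.14].

## Interface

Orientations are given as a rotation vector (axis times angle).
In Python, from cell import arm gives the robot as it stands.
- The arm moves only by the tool jog_arm, never from a script. Its argument "moves" is a list of rows, each a list of 4 numbers: the shift along the tool's x, y, z in m, then the turn about the tool's z in rad. In form: [[tx, ty, tz, spin], ...]. A call has 1 to 20 rows; each row is the pose to reach, as a shift and turn from the pose commanded when the call began, along the tool's axes at that moment; what a row does not reach only later rows make up. A row lasts 1/8 s, in which the tool goes at most 62.5 mm and 10.7 degrees, less where a joint would pass 70% of its speed; a pose out of reach is approached as far as the arm can. A call with a gripper value outside its range is refused whole. "hand" is the finger opening in m, from 0 to 0.0918, set as the call begins (left out, the last holds). The fingers move at their own pace and stop on an object; "newtons" is the grip in N (left out, the last holds). Time passes only in rows, so rows that repeat a pose let the fingers close. It gives the time, the measured TCP pose, the force, the opening and the grip force at its end, in the units of the state.
- arm.observe(): the state, without advancing time (a new reading comes with each control period).
- arm.get_image(name): name is "side" or "top" or "wrist"; returns a dict with "color" (480x640x3 uint8, red, green, blue), "z_map" (480x640 float32, m along the optical axis (not along the pixel's ray), 0 where there is no reading), "fx", "fy", "cx", "cy" (pixels), "k1" (the pictures are not rectified: a ray, as slopes to the right and down, at radius r is drawn at 1 + k1 r^2 times it, then the intrinsics apply), "rvec" (rotation vector, rad) and "tvec" (3), from world to camera coordinates, as OpenCV has them. Camera axes: x right, y down, z forward; pixel columns grow to the right and rows downward; lengths in m; the calibration is good to about 2 mm. A picture is of the moment at which its call begins.
- arm.sign_off(): hands the job in; it is judged then, once.
The state is a dict: "clock": time; "joints": joint angles; "dq": joint speeds; "joint_efforts": joint torques, N m; "position": TCP position; "ee_rot": TCP orientation; "force": force on the tool from outside, world axes, zero at the start; "ft_torque": the same for the moment, N m; "width": opening from 0.0 (shut) to 1.0 (fully open); "gripper_force": force on a finger pad.
Only numpy, scipy, OpenCV 4.12 (cv2) and the standard library are available. Lean on these libraries where they do the work, as an engineer would, in place of code of your own. Each camera call takes 0.05 s, during which the arm holds its last target. There are 200 camera calls.

## Working session

There is one attempt and no reset: what is moved stays moved. The work goes in short steps, Python scripts to look and compute and a tool call to move; the robot and the scene stay as the last step left them, time stands still between calls to the robot, and variables do not carry over. Pictures are saved under pics/ and viewed, at most 10 in all, crops included, and the job is handed in when it is done.

Besides the shell and the picture viewer there is one more tool, called after "Emit:" by a JSON object that holds its "method" and its "body", one argument or row to a line. jog_arm: Moves the arm, as the interface text tells. Its arguments: {"type":"object","properties":{"moves":{"type":"array"},"hand":{"type":"number"},"newtons":{"type":"number"}},"required":["moves"]}

```bash
mkdir -p pics; cat > h.py <<'E'
import numpy as np,cv2
from cell import arm
def snap(n,f):
    d=arm.get_image(n); cv2.imwrite('pics/'+f+'.png',d['color'][:,:,::-1]); np.save('pics/'+f+'.npy',d,allow_pickle=True); return d
def load(f): return np.load('pics/'+f+'.npy',allow_pickle=True).item()
def ray(d,u,v):
    K=np.array([[d['fx'],0,d['cx']],[0,d['fy'],d['cy']],[0,0,1.]])
    p=cv2.undistortPoints(np.array([[[u,v]]],float),K,np.array([d['k1'],0,0,0.]))[0,0]
    R=cv2.Rodrigues(np.array(d['rvec'],float))[0]; t=np.array(d['tvec'],float).ravel()
    return -R.T@t, R.T@np.array([p[0],p[1],1.]), R
def atz(d,u,v,z):
    c,r,_=ray(d,u,v); return c+r*(z-c[2])/r[2]
def dep(d,u,v):
    c,r,_=ray(d,u,v); return c+r*d['z_map'][int(v),int(u)]
E
python3 -c "
from h import *
snap('top','t0');snap('side','s0')
o=arm.observe();print({k:np.round(v,3) for k,v in o.items()})"
```

```text
{'clock': np.float64(0.1), 'joints': array([-1.353,  0.435,  0.025,  1.574, -0.012,  1.134, -0.075]), 'dq': array([-0.   , -0.002, -0.001, -0.003, -0.001, -0.001,  0.001]), 'joint_efforts': array([ 2.0000e-03, -6.6912e+01,  9.8800e-01, -3.1514e+01, -6.0000e-02,
        3.7000e-02,  0.0000e+00]), 'position': array([0.197, 0.593, 0.208]), 'ee_rot': array([-5.020e-01, -3.101e+00,  2.000e-03]), 'force': array([-0.596,  0.006, -0.705]), 'ft_torque': array([-0.03 , -0.038,  0.023]), 'gripper_force': np.float64(0.0), 'width': np.float64(1.002)}
```

View pics/t0.png

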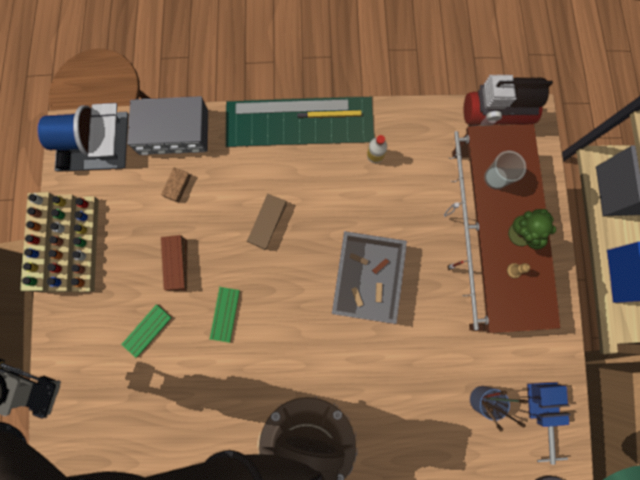

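View pics/s0.png

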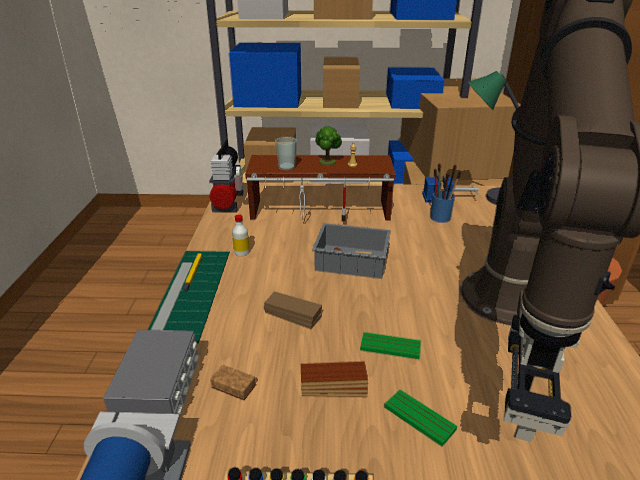

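Top: the cherry stack is at about (173,263), the crate at (370,277), the MDF at (268,221), and the green look-alikes at (147,330) and (226,315). Side: the cherry stack top is at about (334,370).

```bash
cat > m.py <<'E'
from h import *
d=load('t0')
def cloud(d):
    v,u=np.mgrid[0:480,0:640]
    K=np.array([[d['fx'],0,d['cx']],[0,d['fy'],d['cy']],[0,0,1.]])
    p=cv2.undistortPoints(np.stack([u,v],-1).reshape(-1,1,2).astype(float),K,np.array([d['k1'],0,0,0.])).reshape(480,640,2)
    z=d['z_map'][...,None]; P=np.concatenate([p*z,z],-1)
    c,_,R=ray(d,1,1); return P@R+c
def rect(Q):
    (c,s,a)=cv2.minAreaRect((Q[:,:2]*1000).astype(np.float32)); return np.round(c,1),np.round(s,1),round(a,1)
if __name__=='__main__':
    W=cloud(d); print('cam',np.round(ray(d,1,1)[0],3),d['fx'],d['k1'])
    for n,(u0,u1,v0,v1),z0,z1 in [('cherry',(150,200,225,300),.04,.056),('mdf',(240,300,185,260),.028,.044),('crate',(325,415,225,330),.068,.088)]:
        w=W[v0:v1,u0:u1]; m=(w[...,2]>z0)&(w[...,2]<z1); Q=w[m]; print(n,len(Q),rect(Q),np.median(Q[:,2]))
    for n,f,(u0,u1,v0,v1),z in [('cherry','t0',(150,200,225,300),.048)]:
        C=d['color'][v0:v1,u0:u1].astype(int); m=(C[...,0]>1.7*C[...,1])&(W[v0:v1,u0:u1,2]>.035)
        vs,us=np.nonzero(m); Q=np.array([atz(d,u+u0,v+v0,z) for u,v in zip(us,vs)]); print(n,'col',len(Q),rect(Q))
    c=cv2.resize(d['color'][225:300,145:205,::-1],None,fx=8,fy=8,interpolation=cv2.INTER_CUBIC); cv2.imwrite('pics/tc.png',c)
    s=load('s0'); cv2.imwrite('pics/sc.png',cv2.resize(s['color'][350:405,290:380,::-1],None,fx=8,fy=8,interpolation=cv2.INTER_CUBIC))
    Ws=cloud(s); w=Ws[350:405,290:380]; m=(w[...,2]>.042)&(w[...,2]<.056);Q=w[m];print('side cherry',len(Q),rect(Q),np.median(Q[:,2]))
    w=Ws[215:285,305:400]; m=(w[...,2]>.07)&(w[...,2]<.086);Q=w[m];print('side crate',len(Q),rect(Q))
    print(np.round(cv2.Rodrigues(arm.observe()['ee_rot'])[0],3))
E
python3 m.py
```

```text
cam [ 0.317 -0.041  1.295] 485.8861768391675 -0.09975684585051703
cherry 1112 (array([477.9, 339. ]), array([142.9,  56.4]), 4.3) 0.04755594184602552
mdf 1082 (array([583.9,  91.9]), array([ 54.9, 141. ]), 66.7) 0.03554161277576817
crate 1198 (array([ 423.1, -170.7]), array([163.5, 213.6]), 79.4) 0.07740881114507148
cherry col 961 (array([475.9, 337.4]), array([138.8,  50.2]), 4.4)
side cherry 1280 (array([479.3, 342.7]), array([139.9,  59.3]), 5.4) 0.04689300604012825
side crate 607 (array([ 424.4, -166.7]), array([171.4, 212.6]), 79.5)
[[-0.949  0.315 -0.   ]
 [ 0.315  0.949 -0.001]
 [-0.    -0.001 -1.   ]]
```

View pics/tc.png

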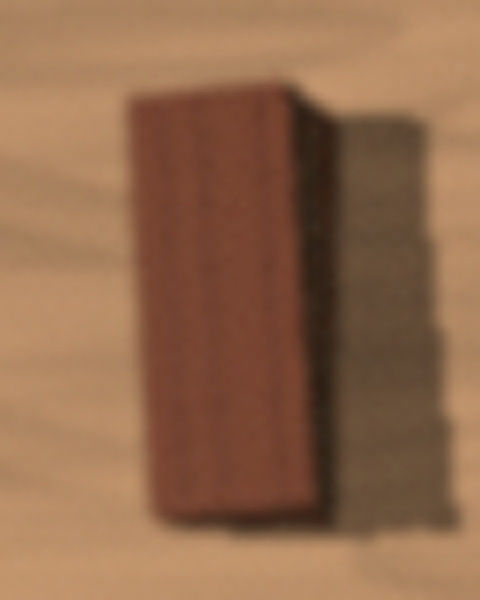

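View pics/sc.png

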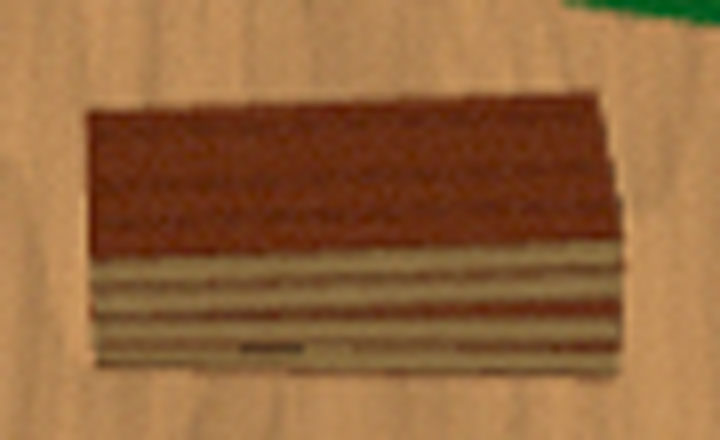

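The boards and crate check out. Cherry top is centred at (0.478, 0.339), yaw +4.3°, with measured size about 141x54 and z 0.048. The crate is at (0.423, -0.170), long axis at -10.6°, about 212x162 including the lip. I'll hover above the board.

Emit:
{"method": "jog_arm", "body": {
  "moves": [
    [-0.02, -0.02, 0, 0],
    [-0.05, -0.05, 0, -0.04],
    [-0.09, -0.08, 0, -0.1],
    [-0.13, -0.11, 0, -0.16],
    [-0.17, -0.13, 0, -0.22],
    [-0.21, -0.14, 0, -0.28],
    [-0.25, -0.148, 0, -0.34],
    [-0.29, -0.152, 0.01, -0.38],
    [-0.325, -0.1525, 0.03, -0.397],
    [-0.34, -0.1525, 0.05, -0.397],
    [-0.3467, -0.1525, 0.065, -0.397],
    [-0.3467, -0.1525, 0.07, -0.397],
    [-0.3467, -0.1525, 0.07, -0.397],
    [-0.3467, -0.1525, 0.07, -0.397]
  ],
  "hand": 0.0918,
  "newtons": 25
}}

```text
clock: 1.85
position: [0.4776, 0.34, 0.1394]
ee_rot: [-0.122, 3.139, 0.002]
force: [-0.3, -0.3, 0.3]
width: 1.0
gripper_force: 0.0
```

```bash
cat > w.py <<'E'
from m import *
import sys
f=sys.argv[1]; d=snap('wrist',f); W=cloud(d); C=d['color'].astype(int)
m=(abs(W[...,2]-.048)<.006)&(C[...,0]>1.5*C[...,1]); Q=W[m]; print(len(Q),rect(Q),np.median(Q[:,2]))
o=arm.observe(); R=cv2.Rodrigues(o['ee_rot'])[0]; print(o['clock'],o['position'],np.round(R,4))
E
python3 w.py w1
```

```text
12490 (array([470.5, 455.9]), array([140.4, 284.8]), 4.7) 0.04730722571589746
1.9 [0.47773926 0.33985368 0.13941686] [[-9.97e-01 -7.71e-02  8.00e-04]
 [-7.71e-02  9.97e-01  1.00e-03]
 [-8.00e-04  9.00e-04 -1.00e+00]]
```

View pics/w1.png

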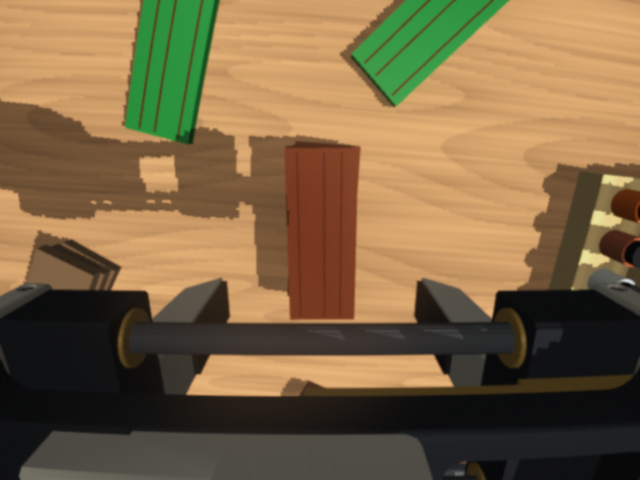

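The wrist view shows the board at columns 288–357, centred between the fingers (228 and 417). I'll refine the fit with the rack's pixels left out.

```bash
python3 -c "
from m import *
d=load('w1');W=cloud(d);C=d['color'].astype(int)
m=(abs(W[...,2]-.048)<.006)&(C[...,0]>1.5*C[...,1]); m[:,:270]=0;m[:,375:]=0;m[325:]=0;m[:138]=0
Q=W[m];print(len(Q),rect(Q),np.median(Q[:,2]))
for u,v in [(286,147),(359,147),(291,318),(354,318)]: print(atz(d,u,v,.048).round(4))
"
```

```text
11830 (array([480. , 341.1]), array([140.4,  54.8]), 4.6) 0.04730111106551252
[0.4113 0.31   0.048 ]
[0.4072 0.3633 0.048 ]
[0.5503 0.321  0.048 ]
[0.5463 0.374  0.048 ]
```

Emit:
{"method": "jog_arm", "body": {
  "moves": [
    [-0.0015, 0.0015, 0.01, 0],
    [-0.0015, 0.0015, 0.025, 0],
    [-0.0015, 0.0015, 0.04, 0],
    [-0.0015, 0.0015, 0.055, 0],
    [-0.0015, 0.0015, 0.067, 0],
    [-0.0015, 0.0015, 0.076, 0],
    [-0.0015, 0.0015, 0.083, 0],
    [-0.0015, 0.0015, 0.087, 0],
    [-0.0015, 0.0015, 0.088, 0],
    [-0.0015, 0.0015, 0.088, 0],
    [-0.0015, 0.0015, 0.088, 0]
  ]
}}

```text
clock: 3.28
position: [0.4796, 0.3408, 0.051]
ee_rot: [-0.12, 3.139, 0.001]
force: [0.2, -0.3, -1.1]
width: 1.0
gripper_force: 0.0
```

Emit:
{"method": "jog_arm", "body": {
  "moves": [
    [0, 0, 0.001, 0],
    [0, 0, 0.001, 0],
    [0, 0, 0.001, 0],
    [0, 0, 0.001, 0],
    [0, 0, 0.001, 0],
    [0, 0, 0.001, 0],
    [0, 0, 0.001, 0],
    [0, 0, 0.001, 0]
  ],
  "hand": 0.045,
  "newtons": 20
}}

```text
clock: 4.28
position: [0.4794, 0.3407, 0.0497]
ee_rot: [-0.12, 3.139, 0.0]
force: [-0.1, 0.2, -1.0]
width: 0.489
gripper_force: 0.0
```

```bash
python3 w.py w2; python3 -c "
from h import *
s=snap('side','s2');cv2.imwrite('pics/w2s.png',np.hstack([load('w2')['color'][:,:,::-1][::2,::2],cv2.resize(s['color'][320:420,270:400,::-1],(480,370),interpolation=3)[:240]]) )
im=cv2.resize(s['color'][320:420,270:400,::-1],(480,370),interpolation=3); w=cv2.resize(load('w2')['color'][:,:,::-1],(320,240)); c=np.zeros((370,800,3),np.uint8); c[:, :480]=im; c[:240,480:]=w; cv2.imwrite('pics/w2s.png',c)"
```

```text
20574 (array([478.9, 340.9]), array([138.9,  54.7]), 4.6) 0.04728652788062915
4.325 [0.47940109 0.34068359 0.04965425] [[-9.971e-01 -7.600e-02  0.000e+00]
 [-7.600e-02  9.971e-01  1.000e-04]
 [-0.000e+00  1.000e-04 -1.000e+00]]
```

View pics/w2s.png

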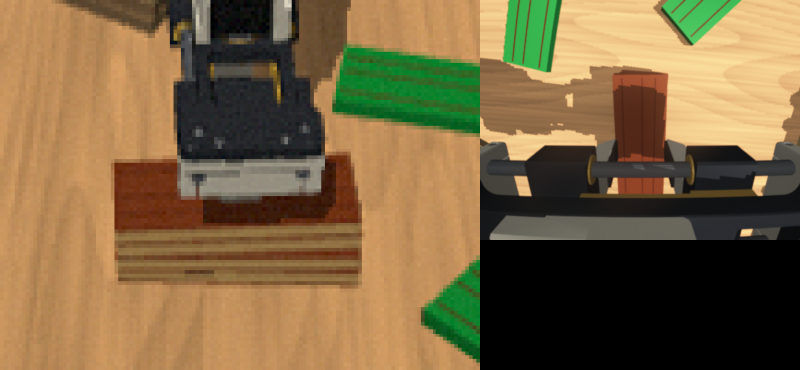

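The fingers closed above the board: in the crop, the finger's lower edge is at row 197 and the board's near edge at row 228. I'll check the real fingertip height.

```bash
python3 -c "
from m import *
print('nose',arm.nose_length,[a for a in dir(arm) if a[0]!='_'])
s=load('s2');W=cloud(s)
for v in range(362,386,2):
    print(v,[tuple((W[v,u]*1000).round(0).astype(int)) for u in (323,332,340,350)])
"
```

```text
nose 0.011 ['PlanningError', 'get_image', 'nose_length', 'observe', 'sign_off']
362 [(np.int64(500), np.int64(440), np.int64(169)), (np.int64(484), np.int64(437), np.int64(167)), (np.int64(469), np.int64(438), np.int64(168)), (np.int64(450), np.int64(436), np.int64(166))]
364 [(np.int64(500), np.int64(440), np.int64(165)), (np.int64(483), np.int64(436), np.int64(160)), (np.int64(469), np.int64(435), np.int64(161)), (np.int64(450), np.int64(435), np.int64(161))]
366 [(np.int64(500), np.int64(437), np.int64(156)), (np.int64(483), np.int64(437), np.int64(157)), (np.int64(469), np.int64(437), np.int64(157)), (np.int64(449), np.int64(426), np.int64(147))]
368 [(np.int64(500), np.int64(432), np.int64(146)), (np.int64(483), np.int64(430), np.int64(145)), (np.int64(468), np.int64(427), np.int64(142)), (np.int64(449), np.int64(427), np.int64(142))]
370 [(np.int64(501), np.int64(341), np.int64(48)), (np.int64(483), np.int64(431), np.int64(140)), (np.int64(468), np.int64(429), np.int64(139)), (np.int64(449), np.int64(428), np.int64(138))]
372 [(np.int64(501), np.int64(347), np.int64(48)), (np.i
[... 566 characters left out ...]
int64(482), np.int64(363), np.int64(47)), (np.int64(465), np.int64(362), np.int64(47)), (np.int64(444), np.int64(363), np.int64(49))]
380 [(np.int64(501), np.int64(369), np.int64(48)), (np.int64(482), np.int64(372), np.int64(51)), (np.int64(465), np.int64(370), np.int64(50)), (np.int64(444), np.int64(365), np.int64(45))]
382 [(np.int64(501), np.int64(369), np.int64(42)), (np.int64(482), np.int64(370), np.int64(44)), (np.int64(465), np.int64(367), np.int64(40)), (np.int64(444), np.int64(364), np.int64(38))]
384 [(np.int64(501), np.int64(369), np.int64(35)), (np.int64(482), np.int64(368), np.int64(35)), (np.int64(465), np.int64(369), np.int64(37)), (np.int64(444), np.int64(366), np.int64(34))]
```

```bash
python3 -c "
from m import *
for f in ('w1','w2'):
    d=load(f);W=cloud(d);print(f,arm.observe()['position'] if f=='w2' else .1394)
    us=(160,185,205,222,420,440,460) if f=='w1' else (232,240,250,258,262,380,386,395,405,412)
    for u in us:
        c=W[270:400:6,u]; print(u,[(270+6*i,int(p[1]*1000),int(p[2]*1000)) for i,p in enumerate(c)])
d=load('w2'); cv2.imwrite('pics/w2c.png',cv2.resize(d['color'][260:400,200:440,::-1],None,fx=3.2,fy=3.2,interpolation=3))
"
```

```text
w1 0.1394
160 [(270, 188, -2), (276, 188, -1), (282, 188, 0), (288, 188, 0), (294, 187, -1), (300, 187, -1), (306, 186, -2), (312, 276, 191), (318, 279, 197), (324, 297, 235), (330, 299, 239), (336, 299, 239), (342, 298, 239), (348, 299, 240), (354, 298, 237), (360, 291, 224), (366, 292, 226), (372, 292, 226), (378, 291, 226), (384, 292, 227), (390, 292, 228), (396, 305, 255)]
185 [(270, 213, -1), (276, 213, 0), (282, 213, -1), (288, 278, 169), (294, 281, 175), (300, 283, 182), (306, 285, 187), (312, 287, 191), (318, 288, 196), (324, 303, 234), (330, 305, 238), (336, 305, 239), (342, 305, 239), (348, 305, 239), (354, 304, 238), (360, 292, 208), (366, 292, 208), (372, 293, 210), (378, 293, 211), (384, 293, 210), (390, 293, 211), (396, 311, 255)]
205 [(270, 233, 0), (276, 233, -1), (282, 233, 0), (288, 287, 167), (294, 289, 175), (300, 291, 181), (306, 292, 183), (312, 293, 187), (318, 294, 189), (324, 308, 235), (330, 309, 238), (336, 310, 239), (342, 310, 240), (348, 310, 239), (354, 309, 238), (360, 295, 196), (366, 230, -1), (372, 230, 0), (378, 230, 0), (384, 230, -1), (390, 229, 
[... 4519 characters left out ...]
2, 400, 0), (288, 378, 79), (294, 377, 84), (300, 375, 91), (306, 374, 96), (312, 372, 102), (318, 372, 106), (324, 359, 146), (330, 359, 148), (336, 359, 149), (342, 359, 150), (348, 359, 150), (354, 360, 149), (360, 365, 135), (366, 365, 135), (372, 365, 135), (378, 365, 136), (384, 365, 138), (390, 358, 159), (396, 356, 164)]
412 [(270, 404, 0), (276, 405, 0), (282, 405, 0), (288, 406, 0), (294, 379, 85), (300, 363, 136), (306, 364, 136), (312, 363, 140), (318, 363, 141), (324, 361, 146), (330, 361, 147), (336, 361, 149), (342, 361, 150), (348, 361, 150), (354, 362, 149), (360, 365, 141), (366, 365, 141), (372, 365, 143), (378, 365, 143), (384, 365, 144), (390, 360, 158), (396, 358, 164)]
```

View pics/w2c.png

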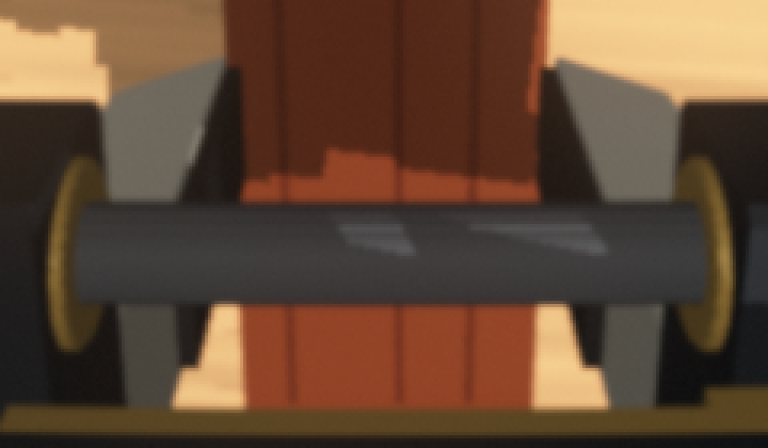

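The fingertips sit at about z=0.068 while the state reports TCP 0.050, so the reported TCP is roughly 30 mm off for this gripper. I'll quantify it, including along x.

```bash
python3 -c "
from m import *
d=load('w2');W=cloud(d)
S=W[260:400,225:420].reshape(-1,3)
for y0,y1 in ((.295,.326),(.358,.39)):
    Q=S[(S[:,1]>y0)&(S[:,1]<y1)&(S[:,2]>.058)&(S[:,2]<.12)]
    print(len(Q),'zmin pct',np.percentile(Q[:,2],[0,.5,1,2,5]).round(4),'x',np.percentile(Q[:,0],[0,1,5,50,95,99]).round(4))
    for z in np.arange(.06,.12,.006):
        q=Q[(Q[:,2]>=z)&(Q[:,2]<z+.006)]
        if len(q): print(round(z,3),len(q),'x',q[:,0].min().round(4),q[:,0].max().round(4),'y',q[:,1].min().round(4),q[:,1].max().round(4))
o=arm.observe();print(o['joints'].round(4),o['clock'])
"
```

```text
1962 zmin pct [0.066  0.0673 0.0679 0.069  0.0714] x [0.4701 0.4705 0.4709 0.4719 0.4891 0.4911]
0.066 112 x 0.4707 0.4906 y 0.311 0.3199
0.072 216 x 0.4705 0.4906 y 0.3039 0.32
0.078 262 x 0.4706 0.4872 y 0.302 0.3196
0.084 291 x 0.4704 0.4848 y 0.3023 0.3195
0.09 269 x 0.4705 0.4813 y 0.3035 0.3193
0.096 246 x 0.4706 0.4774 y 0.3053 0.3189
0.102 233 x 0.4702 0.4906 y 0.3071 0.3202
0.108 219 x 0.4701 0.4934 y 0.3087 0.3201
0.114 114 x 0.4782 0.4924 y 0.3167 0.3187
1970 zmin pct [0.0666 0.0677 0.0684 0.0693 0.0715] x [0.4655 0.466  0.4662 0.4672 0.4855 0.4874]
0.066 115 x 0.4665 0.488 y 0.3634 0.3716
0.072 200 x 0.4661 0.4864 y 0.3633 0.3782
0.078 277 x 0.4656 0.4848 y 0.3634 0.3799
0.084 288 x 0.4658 0.4799 y 0.3633 0.38
0.09 285 x 0.4659 0.4776 y 0.3633 0.3785
0.096 257 x 0.4655 0.4741 y 0.3633 0.3767
0.102 228 x 0.466 0.4874 y 0.3634 0.3747
0.108 206 x 0.4659 0.4894 y 0.3642 0.3729
0.114 114 x 0.4746 0.4887 y 0.3642 0.3673
[-0.7531  0.5482  0.0631  1.8362 -0.0478  0.7586  0.9823] 4.375
```

The tips are at TCP+17.5 mm, with x and y well centred. I'll open, descend about 27 mm further, and re-measure before closing.

Emit:
{"method": "jog_arm", "body": {
  "moves": [
    [0, 0, 0, 0],
    [0, 0, 0, 0],
    [0, 0, 0, 0],
    [0, 0, 0, 0],
    [0, 0, 0, 0],
    [0, 0, 0, 0],
    [0, 0, 0.006, 0],
    [0, 0, 0.012, 0],
    [0, 0, 0.018, 0],
    [0, 0, 0.022, 0],
    [0, 0, 0.025, 0],
    [0, 0, 0.027, 0],
    [0, 0, 0.027, 0],
    [0, 0, 0.027, 0]
  ],
  "hand": 0.085
}}

```text
clock: 6.12
position: [0.4795, 0.3408, 0.0228]
ee_rot: [-0.12, 3.139, 0.0]
force: [-0.3, 0.8, -0.5]
width: 0.925
gripper_force: 0.0
```

```bash
cat > tip.py <<'E'
from m import *
import sys
d=snap('wrist',sys.argv[1]);W=cloud(d);o=arm.observe();p=o['position'];print(o['clock'],p,o['width'],o['force'])
S=W[240:400,150:500].reshape(-1,3); y=S[:,1]-p[1]; h=o['width']*.0918/2
# finger points: outside the pad faces, above the bench, below the body
for s in (-1,1):
    k=s*y; Q=S[(k>h-.001)&(k<h+.012)&(abs(S[:,0]-p[0])<.02)&(S[:,2]>.02)&(S[:,2]<.08)]
    print(s,len(Q),np.percentile(Q[:,2],[0,.5,1,2,5]).round(4),np.percentile(Q[:,0],[1,99]).round(4),np.percentile(Q[:,1],[1,99]).round(4))
C=d['color'].astype(int);m=(C[...,0]>1.7*C[...,1])&(abs(W[...,2]-.048)<.006)&(abs(W[...,1]-.342)<.035);print('board z',np.median(W[m][:,2]),rect(W[m]))
E
python3 tip.py w3; cp pics/w3.png /dev/null
```

```text
6.175 [0.47950821 0.34075979 0.02282701] 0.9283689210647678 [-1.0259083  -0.58440725 -0.52444997]
-1 1443 [0.0394 0.0404 0.0409 0.042  0.0448] [0.472  0.4796] [0.2863 0.2991]
1 1750 [0.0394 0.0402 0.0408 0.0414 0.0432] [0.4645 0.4849] [0.3831 0.3952]
board z 0.04728896430159882 (array([471.1, 340.2]), array([123.3,  54.2]), 4.7)
```

The tips are at 0.040 with the board top at 0.0473 in the same camera, so about 7.5 mm overlap and 3–4 mm clear of the second board. Closing.

Emit:
{"method": "jog_arm", "body": {
  "moves": [
    [0, 0.0005, 0.0005, 0],
    [0, 0.0005, 0.0005, 0],
    [0, 0.0005, 0.0005, 0],
    [0, 0.0005, 0.0005, 0],
    [0, 0.0005, 0.0005, 0],
    [0, 0.0005, 0.0005, 0],
    [0, 0.0005, 0.0005, 0],
    [0, 0.0005, 0.0005, 0]
  ],
  "hand": 0.045,
  "newtons": 20
}}

```text
clock: 7.18
position: [0.4793, 0.3411, 0.0221]
ee_rot: [0.12, -3.139, 0.0]
force: [-1.1, 0.7, 0.4]
width: 0.586
gripper_force: 20.0
```

It's gripping at 53.8 mm and 20 N. I'll lift gently and check.

Emit:
{"method": "jog_arm", "body": {
  "moves": [
    [0, 0, -0.001, 0],
    [0, 0, -0.003, 0],
    [0, 0, -0.006, 0],
    [0, 0, -0.01, 0],
    [0, 0, -0.015, 0],
    [0, 0, -0.02, 0],
    [0, 0, -0.025, 0],
    [0, 0, -0.03, 0],
    [0, 0, -0.033, 0],
    [0, 0, -0.034, 0],
    [0, 0, -0.034, 0],
    [0, 0, -0.034, 0]
  ]
}}

```text
clock: 8.68
position: [0.4792, 0.3411, 0.056]
ee_rot: [0.12, -3.139, 0.0]
force: [0.2, 0.1, -0.9]
width: 0.581
gripper_force: 20.0
```

```bash
python3 -c "
from m import *
s=snap('side','s4');w=snap('wrist','w4')
im=cv2.resize(s['color'][310:410,270:400,::-1],(480,370),interpolation=3); q=cv2.resize(w['color'][:,:,::-1],(320,240)); c=np.zeros((370,800,3),np.uint8); c[:, :480]=im; c[:240,480:]=q; cv2.imwrite('pics/c4.png',c)
W=cloud(w);C=w['color'].astype(int);m=(C[...,0]>1.7*C[...,1])&(abs(W[...,2]-.081)<.012)&(abs(W[...,1]-.342)<.035);Q=W[m]
print(len(Q),rect(Q),Q[:,2].mean(),np.linalg.lstsq(np.c_[Q[:,:2]-Q[:,:2].mean(0),np.ones(len(Q))],Q[:,2],rcond=None)[0])
print(arm.observe()['position'],arm.observe()['gripper_force'])
"
```

```text
24032 (array([467.7, 341.1]), array([116.8,  54.3]), 4.8) 0.08107065650277578 [0.00134813 0.00047341 0.08107066]
[0.47927815 0.34109719 0.05595386] 19.999055564403534
```

View pics/c4.png

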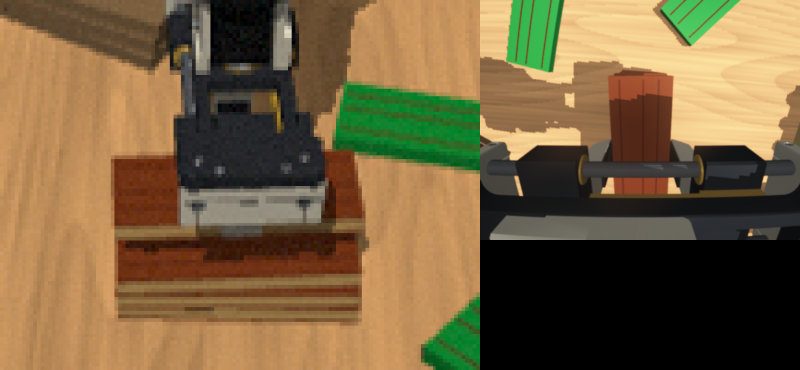

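Only the top board is up, level with slope under 0.002 rad. I'll raise it to height and then carry it across.

Emit:
{"method": "jog_arm", "body": {
  "moves": [
    [0, 0, -0.004, 0],
    [0, 0, -0.012, 0],
    [0, 0, -0.022, 0],
    [0, 0, -0.034, 0],
    [0, 0, -0.046, 0],
    [0, 0, -0.058, 0],
    [0, 0, -0.07, 0],
    [0, 0, -0.08, 0],
    [0.001, -0.004, -0.086, 0],
    [0.002, -0.012, -0.088, 0.005],
    [0.005, -0.025, -0.088, 0.012],
    [0.008, -0.042, -0.088, 0.02],
    [0.012, -0.062, -0.088, 0.032],
    [0.016, -0.084, -0.088, 0.044],
    [0.02, -0.107, -0.088, 0.056],
    [0.024, -0.13, -0.088, 0.068],
    [0.029, -0.153, -0.088, 0.08],
    [0.033, -0.176, -0.088, 0.093],
    [0.037, -0.199, -0.088, 0.105],
    [0.042, -0.222, -0.088, 0.117]
  ]
}}

```text
clock: 11.28
position: [0.4542, 0.1151, 0.1442]
ee_rot: [0.066, 3.141, 0.0]
force: [-0.0, 0.2, -1.1]
width: 0.588
gripper_force: 20.0
```

Emit:
{"method": "jog_arm", "body": {
  "moves": [
    [0.0015, -0.023, 0, 0.012],
    [0.003, -0.046, 0, 0.024],
    [0.0045, -0.069, 0, 0.036],
    [0.006, -0.092, 0, 0.048],
    [0.0075, -0.115, 0, 0.06],
    [0.009, -0.138, 0, 0.072],
    [0.0105, -0.161, 0, 0.084],
    [0.012, -0.184, 0, 0.096],
    [0.0135, -0.207, 0, 0.108],
    [0.015, -0.228, 0, 0.119],
    [0.0163, -0.246, 0, 0.128],
    [0.0173, -0.261, 0, 0.136],
    [0.018, -0.272, 0, 0.142],
    [0.0186, -0.28, 0, 0.146],
    [0.0189, -0.285, 0, 0.149],
    [0.0191, -0.2876, 0, 0.15],
    [0.0191, -0.2876, 0, 0.15],
    [0.0191, -0.2876, 0, 0.15],
    [0.0191, -0.2876, 0, 0.15]
  ]
}}

```text
clock: 13.65
position: [0.4236, -0.1697, 0.1441]
ee_rot: [0.299, 3.127, 0.0]
force: [-0.1, 0.2, -0.6]
width: 0.582
gripper_force: 20.0
```

```bash
python3 -c "
from m import *
s=snap('side','s5');w=snap('wrist','w5');t=snap('top','t5')
c=np.zeros((480,800,3),np.uint8);c[:240,:320]=cv2.resize(w['color'],(320,240));c[240:,:320]=cv2.resize(s['color'],(320,240));c[:480,320:]=cv2.resize(t['color'][150:400,250:500],(480,480));cv2.imwrite('pics/c5.png',c[:,:,::-1])
o=arm.observe();print(o)
for d in (w,s,t):
    W=cloud(d);C=d['color'].astype(int);m=(C[...,0]>1.6*C[...,1])&(abs(W[...,2]-.17)<.015)&(abs(W[...,1]+.17)<.05)&(abs(W[...,0]-.42)<.09);Q=W[m]
    if len(Q)>100: print(len(Q),rect(Q),Q[:,2].mean(),np.linalg.lstsq(np.c_[Q[:,:2]-Q[:,:2].mean(0),np.ones(len(Q))],Q[:,2],rcond=None)[0])
"
```

```text
{'clock': 13.8, 'joints': array([-0.02187807,  0.23650393,  0.34489911,  2.07317985, -0.10590003,
        0.84815372,  1.76455135]), 'dq': array([-0.00019266,  0.00106059, -0.00109118, -0.00045923,  0.00042821,
        0.0022051 ,  0.00011835]), 'joint_efforts': array([-2.27748253e-02, -4.33058953e+01,  2.76944295e+00, -2.60716581e+01,
        4.96961258e-02,  7.49582006e-02, -1.08841938e-03]), 'position': array([ 0.42356028, -0.16982831,  0.14412347]), 'ee_rot': array([2.98887967e-01, 3.12732845e+00, 9.85073669e-05]), 'force': array([0.09383204, 0.45077584, 0.18694415]), 'ft_torque': array([ 0.04776253,  0.01607796, -0.01303661]), 'gripper_force': 19.99897062778473, 'width': 0.5891808313532335}
24045 (array([ 412.3, -166.3]), array([ 55.8, 116.7]), 79.3) 0.16930809326851876 [0.00110962 0.00170192 0.16930809]
347 (array([ 424.1, -165.3]), array([ 63.5, 140. ]), 79.9) 0.16717158706926932 [0.00193237 0.01218449 0.16717159]
```

View pics/c5.png

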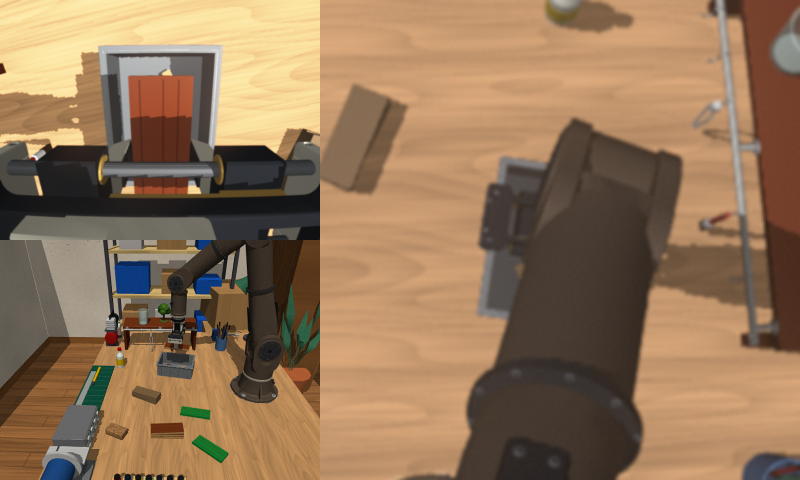

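The board is held over the crate, centred, aligned at -10.7° and level. Its top is at z≈0.170, so the underside is about 80 mm above the rim. The crate and stacks are undisturbed and everything is still.

```bash
python3 -c "
from cell import arm
print(arm.sign_off())"
```

```text
the job is handed in; nothing more can be done
None
```

The top cherry board is held still and level over the crate, centred and lengthwise with it, its underside about 80 mm above the rim; nothing else appeared to move in the camera views, and the job is handed in.

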